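# Slide the bolt tote to its stop, tip it and hold it tipped

## Robot

A 6-joint arm with a two-finger parallel gripper is mounted at the origin on a cart in front of the work surface, level with it; the furniture and walls round the work are solid. World frame = base frame: x ahead of the robot, y to its left, z up, the work surface at z = 0. Lengths are in m, angles in rad, forces in N, time in s.
With the tool pointing down it reaches from about 0.35 to 0.775 m from the base axis. Payload 7.3 kg.
Tool frame: the origin (TCP) lies at the centre of the arm's flange, where the gripper is bolted on; the fingertips stand 178 mm ahead of it and the grasp point (between the pads) lies 159 mm ahead of it; z points along the fingers, y is the line along which they close (so a half turn about z gives the same grasp; the last joint's range is limited). The gripper opens to 92 mm and grips with 3 to 60 N. Pads are 19 mm wide; open, the fingers measure 130 mm over their backs; the gripper's body (75 mm by 190 mm) begins 47 mm behind the grasp point.
Start: joints at [-1.252, 0.342, 1.524, -0, 1.275, -0.146], TCP at [0.235, -0.469, 0.405] pointing down, gripper open.
Joint ranges: [-2.53, 2.53], [-0.77, 2.02], [0.04, 2.7], [-1, 4.14], [0.28, 2.66], [-3.11, 3.11]. Speed limits (rad/s): [2.57, 2.57, 3.14, 3.14, 3.14, 3.14].

## Interface

Orientations are given as [roll, pitch, yaw] about the fixed x, y, z axes, in that order (R = Rz(yaw) Ry(pitch) Rx(roll)).
In Python, from cell import telemetry, vision, ticket gives the robot as it stands.
- The arm moves only by the shell command python3 -m crank 'ROWS' [FORCE]. ROWS is JSON, a list of rows, each a list of 5 numbers: the gripper command: -1 is shut, 1 is fully open, values between are in proportion, then the shift along the tool's x, y, z in mm, then the turn about the tool's z in rad. In form: [[fingers, dx, dy, dz, roll], ...]. A call has 1 to 12 rows; each row is the pose to reach, as a shift and turn from the pose commanded when the call began, along the tool's axes at that moment; what a row does not reach only later rows make up. A row lasts 1/12 s, in which the tool goes at most 41.7 mm and 7.16 degrees, less where a joint would pass 70% of its speed; a pose out of reach is approached as far as the arm can. A call with a gripper value outside its range is refused whole. The fingers move at their own pace and stop on an object; FORCE is the grip in N (left out, the last holds). Time passes only in rows, so rows that repeat a pose let the fingers close. It gives the time, the measured TCP pose, the force, the opening and the grip force at its end, in the units of the state.
- telemetry.observe(): the state, without advancing time (a new reading comes with each control period).
- vision.read_camera(name): name is "scene" or "top" or "wrist"; returns (picture, depth): 480x640x3 uint8, red, green, blue; 480x640 float32, m along the optical axis (not along the pixel's ray), 0 where there is no reading.
- vision.get_calibration(name): a dict with "camera_matrix" (3x3 intrinsics, pixels), "dist" ([k1, k2, p1, p2, k3] as OpenCV has them; the pictures are not rectified), "rvec" (rotation vector, rad) and "tvec" (3), from world to camera coordinates, as OpenCV has them. Camera axes: x right, y down, z forward; pixel columns grow to the right and rows downward; lengths in m; the calibration is good to about 2 mm. A picture is of the moment at which its call begins: read the wrist's pose just before it. get_calibration takes no time and is no camera call; for the wrist camera it gives the pose at the moment of the call.
- ticket.hand_in(): hands the job in; it is judged then, once.
The state is a dict: "time": time; "qpos": joint angles; "qvel": joint speeds; "joint_efforts": joint torques, N m; "tool_pos": TCP position; "tool_rot": TCP orientation; "contact_force": force on the tool from outside, world axes, zero at the start; "torque": the same for the moment, N m; "opening": finger opening in m; "grip_force": force on a finger pad.
Only numpy, scipy, OpenCV 4.12 (cv2) and the standard library are available. Lean on these libraries where they do the work, as an engineer would, in place of code of your own. Each camera call takes 0.05 s, during which the arm holds its last target. There are 200 camera calls.

## Task

Push the green parts tote along its track until it sits flat against the yellow stop, then lift it by its bar handle so that it tips up on its front edge there, about 30 degrees, and all three clamp bolts slide down into its pointed nose. Finish while still holding the tote tipped up by the handle, with the bolts gathered in the nose; leave the other things on the cart alone.

Things in the scene. Friction and masses are not known exactly. Their poses are not given: they have to be found in the camera images.
- track: Fixed grey deck 390 x 166 x 6 mm with two dark guide rails, 11 mm wide and 10 mm above the deck, along its long sides (142 mm clear between them). It lies across in front of the robot. Origin: mid-width on the cart top, 180 mm from the stop end of the deck; x along the track in the direction of travel (towards the robot's right), y across, z up.
- stop: Fixed yellow bar across the track, 22 x 138 x 8 mm with two screw heads 4 mm higher. Origin: on the deck (6 mm above the cart top) at the middle of the face that the tote meets; x along the track in the direction of travel, so the bar lies at +x.
- tote: Loose smooth green tote, 0.7 to 0.95 kg with bolts. Plate 197 x 136 x 6 mm, lying flat on the deck between the rails (3 mm play a side), with 4 mm walls to 46 mm above its underside: rear, two straight sides 125 mm long, two meeting at 90 degrees in a pointed nose. Inside 128 mm wide, 185 mm rear to nose. Origin: under the plate, mid-width, 86 mm behind its front edge; x to the nose, along the track, z up.
- handle (a point): Middle of the tote's steel bar handle: a round bar 12 mm thick across the tote (along its y), 88 mm clear between two slanting arms, at [-159, 0, 72] mm in the tote's frame: 48 mm behind the rear wall and 26 mm above the rim. It can be pinched from above with the fingers closing along the track, and can turn between the pads.
- front_edge (a point): Middle of the front lower edge of the tote's plate, [86, 0, 0] mm in the tote's frame: it meets the stop, and the tote tips about it. It may creep back from the stop a few mm during tipping.
- nose (a point): Inner corner of the pointed nose at floor level, [78, 0, 6] mm in the tote's frame.
- bolt_1_mid (a point): Middle of one of three loose clamp bolts lying in the tote at its rear end: dark knurled head 30 mm across and 22 mm long, bright shank 16 mm across, 56 mm long in all, about 0.16 kg. z runs along the bolt from head to tip.
- bolt_2_mid (a point): Middle of one of three loose clamp bolts lying in the tote at its rear end: dark knurled head 30 mm across and 22 mm long, bright shank 16 mm across, 56 mm long in all, about 0.16 kg. z runs along the bolt from head to tip.
- bolt_3_mid (a point): Middle of one of three loose clamp bolts lying in the tote at its rear end: dark knurled head 30 mm across and 22 mm long, bright shank 16 mm across, 56 mm long in all, about 0.16 kg. z runs along the bolt from head to tip.
- gas_nozzle: Bystander: copper-coloured conical nozzle, 25 mm across, 58 mm high, standing beyond the stop end of the track. Origin: centre of its underside.
- v_block: Bystander: steel V block 50 x 50 x 30 mm beyond the stop end of the track. Origin: centre of its underside.
- tube_offcut: Bystander: square tube offcut 30 x 80 x 30 mm on the robot's side of the track. Origin: centre of its underside.
- disc: Bystander: dark eccentric disc, 50 mm across, 12 mm thick, on the robot's side of the track. Origin: centre of its underside.
Mind the look-alikes: they are no part of the job. What is shaped like the part that bears bolt_2_mid but blue is not meant.

How it is judged:
By the outcome, as a careful person would: the job done as asked, in the order asked, and still so for the second after the job is handed in, while the arm keeps its last pose, push and grip.
It also fails if it takes over 43 s, if anything falls off the work surface, if the arm or the gripper's body presses on something with over 40 N, if the wrist force passes 120 N, or if a joint passes its speed limit or range.

## Working session

There is one attempt and no reset: what is moved stays moved. The work goes in short steps, Python scripts to look and compute and a shell command to move; the robot and the scene stay as the last step left them, time stands still between calls to the robot, and variables do not carry over. Pictures are saved under pics/ and viewed, at most 10 in all, crops included, and the job is handed in when it is done.

```bash
ls; mkdir -p pics
python3 - <<'E'
from cell import telemetry, vision
import cv2,numpy as np
print(telemetry.observe())
for n in ["scene","top"]:
    p,d=vision.read_camera(n); cv2.imwrite(f"pics/{n}0.png",p[:,:,::-1]); np.save(f"pics/{n}0.npy",d)
    print(n,vision.get_calibration(n))
E
```

```text
pics
{'time': 0.0, 'qpos': array([-1.25199608e+00,  3.42750039e-01,  1.52501549e+00, -3.52811642e-06,
        1.27535265e+00, -1.45988162e-01]), 'qvel': array([-6.09891321e-04,  4.21065599e-04,  1.32112525e-04, -4.63603366e-04,
       -4.28719279e-05,  1.48947275e-03]), 'joint_efforts': array([-1.97103168e-04, -4.31243670e+01, -2.44225073e+01,  7.16064451e-02,
        5.54354070e-02, -1.06525545e-04]), 'tool_pos': array([ 0.23530851, -0.46917484,  0.40403109]), 'tool_rot': array([-3.14008286e+00, -2.18580685e-04,  4.64789277e-01]), 'contact_force': array([ 0.17817513,  0.38814446, -0.16490877]), 'torque': array([ 0.00378627,  0.0214383 , -0.01831668]), 'grip_force': 0.0, 'opening': 0.09203491775166066}
scene {'camera_matrix': array([[528.84578796,   0.        , 316.74817609],
       [  0.        , 528.84578796, 232.08071958],
       [  0.        ,   0.        ,   1.        ]]), 'dist': array([0.02985703, 0.        , 0.        , 0.        , 0.        ]), 'rvec': array([ 1.11094669, -2.34711803,  1.02133086]), 'tvec': array([0.36959562, 0.34492539, 0.64104024])}
top {'camera_matrix': array([[566.15888719,   0.        , 315.67963295],
       [  0.        , 566.15888719, 239.6744003 ],
       [  0.        ,   0.        ,   1.        ]]), 'dist': array([-0.07368087,  0.        ,  0.        ,  0.        ,  0.        ]), 'rvec': array([ 2.1623432 , -2.11884617,  0.15241297]), 'tvec': array([-0.00585394,  0.54165229,  1.178453  ])}
```

View pics/top0.png

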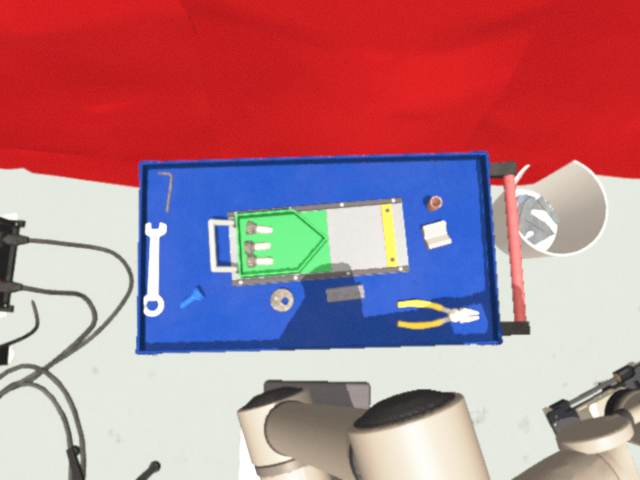

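View pics/scene0.png

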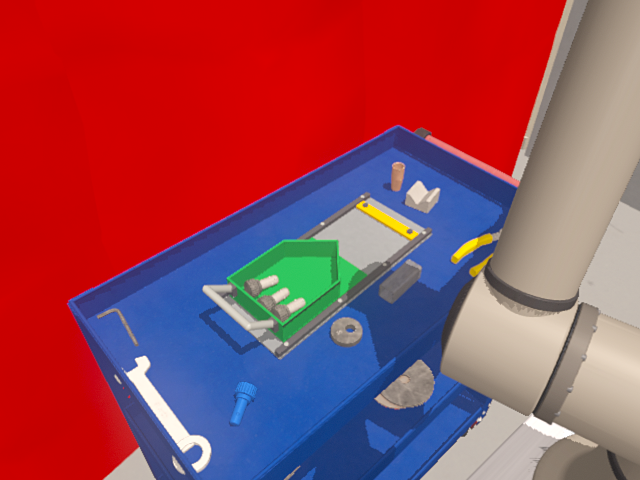

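The top view shows the track across, with the green tote at about (280,243), its handle bar at about (213,246) and the yellow stop at about (389,235). The bolts lie near (255,245). The scene view agrees, and the blue look-alike bolt is off the track.

```bash
cat > h.py <<'E'
import cv2,numpy as np
from cell import vision,telemetry
def ray(c,uv,z):
    "pixels -> world points on plane z"
    K=c["camera_matrix"];R=cv2.Rodrigues(c["rvec"])[0];o=-R.T@c["tvec"]
    n=cv2.undistortPoints(np.float64(uv).reshape(-1,1,2),K,c["dist"])[:,0]
    d=np.c_[n,np.ones(len(n))]@R
    return o+d*((z-o[2])/d[:,2])[:,None]
def masks(p):
    h=cv2.cvtColor(p,cv2.COLOR_RGB2HSV)
    return dict(green=cv2.inRange(h,(50,100,50),(80,255,255)),yellow=cv2.inRange(h,(22,150,120),(34,255,255)))
def big(m):
    cs=cv2.findContours(m,cv2.RETR_EXTERNAL,cv2.CHAIN_APPROX_NONE)[0]
    return max(cs,key=cv2.contourArea)
E
python3 - <<'E'
from h import *
p=cv2.imread("pics/top0.png")[:,:,::-1].copy(); c=vision.get_calibration("top"); M=masks(p)
m=M["yellow"].copy(); m[:, :370]=0; m[280:]=0
y=ray(c,big(m).reshape(-1,2),.014)[:,:2]
r=cv2.minAreaRect(np.float32(y*1000)); print("stop",r, cv2.boxPoints(r))
g=ray(c,big(M["green"]).reshape(-1,2),.012)[:,:2]
print("green",[g.min(0),g.max(0)], cv2.boxPoints(cv2.minAreaRect(np.float32(g*1000))))
# handle: bright pixels
hs=cv2.cvtColor(p,cv2.COLOR_RGB2HSV); hm=cv2.inRange(hs,(0,0,140),(179,60,255)); hm[:, :205]=0; hm[:,231:]=0; hm[:210]=0; hm[280:]=0
for row in range(216,276,6): 
    xs=np.flatnonzero(hm[row]); print(row,xs.min() if len(xs) else 0,xs.max() if len(xs) else 0,len(xs), ray(c,[[xs[xs<225].mean(),row]],.078)[0,:2].round(4) if len(xs) else '')
E
```

```text
stop ((567.0571899414062, -154.85728454589844), (9.345470428466797, 12.762990951538086), 45.921634674072266) [[ 559.2222  -153.77489]
 [ 568.39105 -162.65337]
 [ 574.89215 -155.93968]
 [ 565.7233  -147.0612 ]]
green [array([ 0.46019028, -0.02729825]), array([0.61387432, 0.18592601])] [[457.7101    171.7584   ]
 [478.5557    -28.54459  ]
 [622.56287   -13.5577545]
 [601.7173    186.74524  ]]
216 228 228 1 [nan nan]
222 208 230 23 [0.5694 0.2152]
228 208 230 9 [0.5564 0.2251]
234 209 230 8 [0.5437 0.2234]
240 209 230 8 [0.531  0.2218]
246 209 230 8 [0.5183 0.2212]
252 210 230 7 [0.5057 0.2195]
258 210 216 7 [0.4932 0.2179]
264 210 216 7 [0.4806 0.2173]
270 211 230 20 [0.4683 0.2073]<stdin>:11: RuntimeWarning: Mean of empty slice.
  ret = ret.dtype.type(ret / rcount)
```

Run:
```python
from h import *
p=cv2.imread("pics/top0.png"); cv2.imwrite("pics/crop1.png",cv2.resize(p[190:290,195:415],None,fx=3.6,fy=3.6,interpolation=cv2.INTER_CUBIC))
```

```text
(no output)
```

View pics/crop1.png

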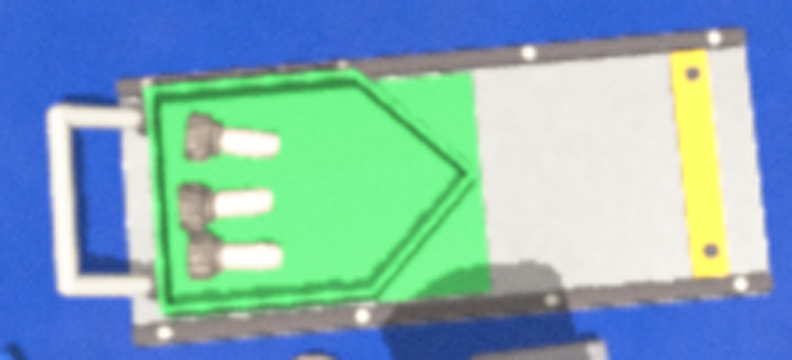

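The crop shows the tote with its handle bar at crop x≈62. The plate's front edge is at 474–490 and the stop face at 672–692. All three bolts are at the rear.

Run:
```python
from h import *
c=vision.get_calibration("top")
def P(l,z): return ray(c,[[195+x/3.6,190+y/3.6] for x,y in l],z)[:,:2]*1000
s=P([(672,53),(692,277)],.014); f=P([(474,74),(490,292)],.012); 
h=ray(c,[[212-.0,228],[213.3,264]],.078)[:,:2]*1000
rl=P([(120,80),(740,32)],.016); rr=P([(133,342),(770,290)],.016)
for n,a in dict(stop=s,front=f,handle=h,rl=rl,rr=rr).items():
    d=a[1]-a[0]; print(n,a.round(1).tolist(),a.mean(0).round(1),np.degrees(np.arctan2(d[1],d[0])).round(2))
```

```text
stop [[627.1, -139.6], [488.5, -152.2]] [ 557.8 -145.9] -174.8
front [[611.8, -17.6], [477.1, -29.8]] [544.5 -23.7] -174.86
handle [[556.5, 223.0], [480.6, 216.7]] [518.6 219.8] -175.22
rl [[603.1, 200.4], [640.8, -181.4]] [621.9   9.5] -84.36
rr [[442.0, 185.5], [481.3, -199.4]] [461.6  -6.9] -84.17
```

```bash
python3 -m crank '[[0.2,562,-489,50,0.372],[0.2,562,-489,50,0.372],[0.2,562,-489,50,0.372],[0.2,562,-489,50,0.372],[0.2,562,-489,50,0.372],[0.2,562,-489,50,0.372],[0.2,562,-489,50,0.372],[0.2,562,-489,50,0.372],[0.2,562,-489,50,0.372],[0.2,562,-489,50,0.372],[0.2,562,-489,50,0.372],[0.2,562,-489,50,0.372]]' 25
```

```text
time: 1.1
tool_pos: [0.4241, -0.0084, 0.3713]
tool_rot: [3.141, 0.0, 0.093]
contact_force: [2.0, -0.8, 0.6]
opening: 0.055
grip_force: 0.0
```

```bash
python3 -m crank '[[0.2,115,-218,70,0],[0.2,115,-218,70,0],[0.2,115,-218,70,0],[0.2,115,-218,70,0],[0.2,115,-218,70,0],[0.2,115,-218,70,0],[0.2,115,-218,70,0],[0.2,115,-218,70,0],[0.2,115,-218,70,0]]'
python3 - <<'E'
from h import *
s=telemetry.observe();print(s["tool_pos"],s["tool_rot"],s["contact_force"])
p,d=vision.read_camera("wrist");c=vision.get_calibration("wrist");cv2.imwrite("pics/w1.png",p[:,:,::-1]);print(c)
K=c["camera_matrix"]
for q in [[.5186,.2198,.078],list(s["tool_pos"]-[0,0,.159])]: print(cv2.projectPoints(np.float64([q]),c["rvec"],c["tvec"],K,c["dist"])[0])
E
```

```text
time: 1.85
tool_pos: [0.5179, 0.217, 0.3008]
tool_rot: [3.141, 0.002, 0.094]
contact_force: [-0.1, -0.6, 0.5]
opening: 0.0552
grip_force: 0.0
[0.51789189 0.2170419  0.30083851] [3.14078338e+00 1.71161185e-03 9.38328495e-02] [-0.08481718 -0.63032682  0.49076229]
{'camera_matrix': array([[414.756391  ,   0.        , 330.03901041],
       [  0.        , 414.756391  , 235.6082503 ],
       [  0.        ,   0.        ,   1.        ]]), 'dist': array([-0.00880984,  0.        ,  0.        ,  0.        ,  0.        ]), 'rvec': array([-2.17574318,  1.98349734,  0.25000151]), 'tvec': array([0.1683016 , 0.5140341 , 0.42341306])}
[[[325.08952727 262.37700733]]]
[[[330.59295371 319.06927752]]]
```

View pics/w1.png

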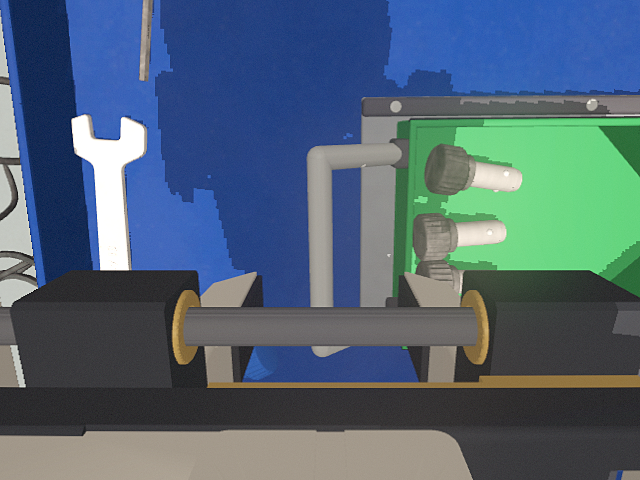

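The wrist view shows the bar at columns 310–332 and rows 150–350, between the open fingers. It sits about 10 px (4–5 mm) to the rear of the gap centre.

```bash
python3 -m crank '[[0.2,1,-5,32,0],[0.2,1,-5,64,0],[0.2,1,-5,64,0],[0.2,1,-5,64,0],[-1,1,-5,64,0],[-1,1,-5,64,0],[-1,1,-5,64,0],[-1,1,-5,64,0],[-1,1,-5,64,0],[-1,1,-5,64,0],[-1,1,-5,64,0],[-1,1,-5,64,0]]' 25
```

```text
time: 2.9
tool_pos: [0.5188, 0.2222, 0.2376]
tool_rot: [3.141, -0.0, 0.093]
contact_force: [-1.3, -0.7, 2.6]
opening: 0.0111
grip_force: 25.0
```

```bash
python3 -m crank '[[-1,0,3,0,0],[-1,0,9,0,0],[-1,0,18,0,0],[-1,0,28,0,0],[-1,0,39,0,0],[-1,0,50,0,0],[-1,0,61,0,0],[-1,0,72,0,0],[-1,0,83,0,0],[-1,0,93,0,0],[-1,0,101,0,0],[-1,0,106,0,0]]'; python3 -m crank '[[-1,0,4,0,0],[-1,0,7,0,0],[-1,0,10,0,0],[-1,0,12,0,0]]'
```

```text
time: 3.9
tool_pos: [0.5288, 0.1155, 0.2376]
tool_rot: [3.141, -0.0, 0.092]
contact_force: [-0.5, 5.1, 4.5]
opening: 0.0114
grip_force: 25.0
time: 4.23
tool_pos: [0.5298, 0.1044, 0.2376]
tool_rot: [-3.141, -0.0, 0.093]
contact_force: [-0.7, 4.3, 5.1]
opening: 0.0111
grip_force: 25.0
```

```bash
for i in 1 2 3; do python3 -m crank '[[-1,0,1,0,0],[-1,0,2,0,0],[-1,0,2,0,0]]' | egrep 'pos|contact'; done
```

```text
tool_pos: [0.53, 0.1025, 0.2375]
contact_force: [0.1, 3.9, 5.4]
tool_pos: [0.5301, 0.1006, 0.2376]
contact_force: [-1.0, 4.0, 6.2]
tool_pos: [0.5302, 0.0993, 0.2376]
contact_force: [-0.6, 8.3, 5.8]
```

```bash
for i in 1 2; do python3 -m crank '[[-1,0,1,0,0],[-1,0,2,0,0],[-1,0,2,0,0]]' | egrep 'pos|contact'; done
python3 - <<'E'
from h import *
p,d=vision.read_camera("top");cv2.imwrite("pics/t2.png",cv2.resize(p[170:310,230:430,::-1],None,fx=4,fy=4,interpolation=cv2.INTER_CUBIC))
E
```

```text
tool_pos: [0.5298, 0.0986, 0.2375]
contact_force: [-3.7, 17.6, 7.9]
tool_pos: [0.5295, 0.0979, 0.2375]
contact_force: [-5.1, 24.9, 8.4]
```

View pics/t2.png

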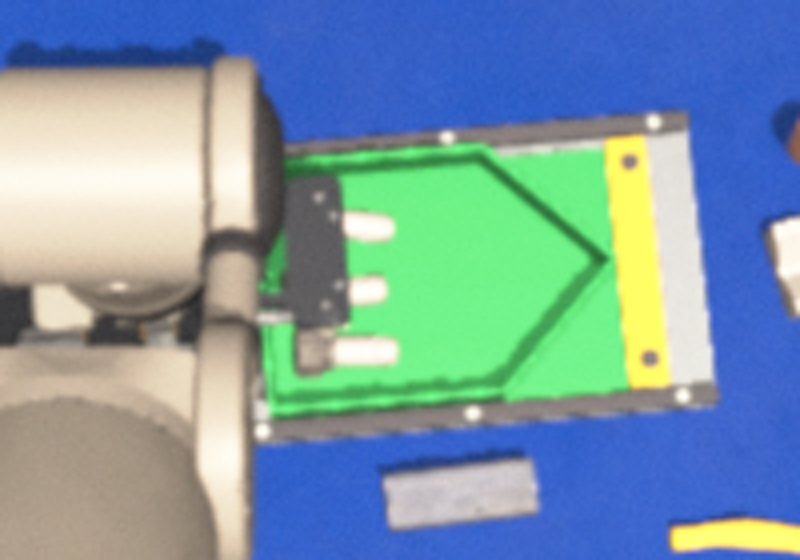

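The tote's front edge is flush with the yellow stop (crop columns 607–632) over the full width. The bolts are still at the rear, so I tip now.

```bash
python3 -m crank '[[-1,0,1,-5,0],[-1,0,2.5,-10.5,0],[-1,0,4,-16,0],[-1,0,6,-21,0],[-1,0,8,-26,0],[-1,0,10,-31,0],[-1,0,12,-36,0],[-1,0,14.5,-41.5,0],[-1,0,17,-46,0],[-1,0,19,-51,0],[-1,0,22,-56,0],[-1,0,24.5,-61,0]]' 30
```

```text
time: 6.53
tool_pos: [0.532, 0.0731, 0.2984]
tool_rot: [-3.135, 0.002, 0.093]
contact_force: [-2.5, 19.4, 4.4]
opening: 0.0112
grip_force: 30.0
```

```bash
python3 -m crank '[[-1,0,3,-5,0],[-1,0,5.5,-9.5,0],[-1,0,8.5,-14,0],[-1,0,11.5,-18.5,0],[-1,0,15,-23,0],[-1,0,18,-27.5,0],[-1,0,21.5,-32,0],[-1,0,25,-36,0],[-1,0,28.5,-40,0],[-1,0,32,-44,0],[-1,0,36,-48,0],[-1,0,39.5,-52,0]]'
python3 -m crank '[[-1,0,0,0,0],[-1,0,0,0,0],[-1,0,0,0,0],[-1,0,0,0,0]]'
python3 - <<'E'
from h import *
a,_=vision.read_camera("top");b,_=vision.read_camera("scene")
A=cv2.resize(a[180:300,240:440,::-1],(500,300));B=cv2.resize(b[180:380,200:500,::-1],(450,300))
cv2.imwrite("pics/t3.png",np.vstack([A,np.pad(B,((0,0),(0,50),(0,0)))]))
E
```

```text
time: 7.53
tool_pos: [0.5361, 0.0334, 0.3517]
tool_rot: [-3.135, -0.001, 0.094]
contact_force: [-3.5, 16.7, 11.2]
opening: 0.0113
grip_force: 30.0
time: 7.87
tool_pos: [0.5361, 0.0334, 0.3517]
tool_rot: [-3.136, -0.001, 0.093]
contact_force: [-4.7, 17.1, 13.6]
opening: 0.011
grip_force: 30.0
```

View pics/t3.png

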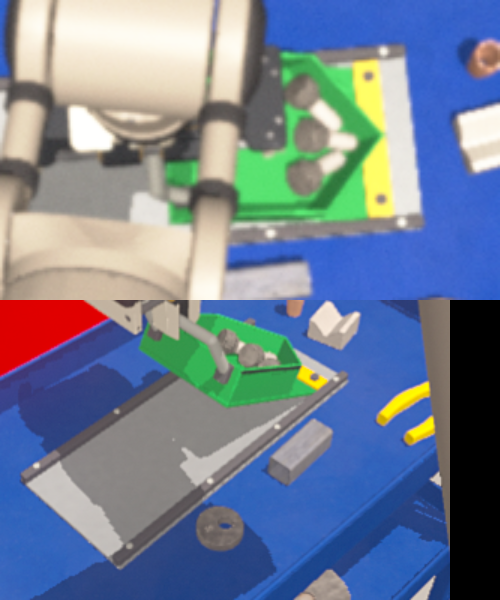

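The tote is tipped, with its front edge at the stop. The bolts have fanned into the nose, with heads near crop (300,92), (307,133) and (304,177) and tips pointing to the nose at (378,135). I'll check their positions in the tote frame.

Run:
```python
from h import *
c=vision.get_calibration("top");s=telemetry.observe()
th=np.radians(30.4);t=np.array([.0925,-.9957,0]);z=np.array([0,0,1.])
xt=np.cos(th)*t-np.sin(th)*z; zt=np.sin(th)*t+np.cos(th)*z; yt=np.cross(zt,xt)
O=s["tool_pos"]-[0,0,.159]-(-.159*xt+.072*zt)
print("front edge",O+.086*xt)
K=c["camera_matrix"];R=cv2.Rodrigues(c["rvec"])[0];o=-R.T@c["tvec"]
for n,u,v,h in [("h1",300,92,.022),("tip1",343,122,.016),("h2",307,133,.022),("tip2",353,143,.016),("h3",304,177,.022),("tip3",343,157,.016),("nosetop",380,135,.046)]:
    q=cv2.undistortPoints(np.float64([[[240+u/2.5,180+v/2.5]]]),K,c["dist"])[0,0]
    d=np.r_[q,1]@R; k=((O+h*zt-o)@zt)/(d@zt); P=o+k*d-O
    print(n,(P@xt*1000).round(),(P@yt*1000).round())
```

```text
front edge [ 0.5522908  -0.14065267  0.0065333 ]
h1 17.0 42.0
tip1 64.0 18.0
h2 20.0 7.0
tip2 73.0 -0.0
h3 13.0 -31.0
tip3 61.0 -13.0
nosetop 79.0 2.0
```

```bash
python3 -m crank '[[-1,0,0,0,0],[-1,0,0,0,0],[-1,0,0,0,0],[-1,0,0,0,0],[-1,0,0,0,0],[-1,0,0,0,0]]'
python3 -c "
from cell import ticket; print(ticket.hand_in())"
```

```text
time: 8.47
tool_pos: [0.5361, 0.0335, 0.3516]
tool_rot: [-3.136, -0.001, 0.093]
contact_force: [-2.7, 16.9, 13.8]
opening: 0.0112
grip_force: 30.0
the job is handed in; nothing more can be done
None
```

The tote was pushed flat against the yellow stop and tipped about 30° by its handle, still gripped at hand-in with all three bolts gathered in the nose and nothing else on the cart touched; handed in at about 8.5 s, verdict not shown.

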